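# Pin the bushings in the bake-out carrier and close it

## Task

Get the carrier ready for the bake-out oven: turn every bushing that stands in it until its cross-hole lines up with the windows, and push one of the cross pins through the block and the bushing until its handle is up against the block. Once all are pinned, seat the dust lid fully on the block, then swing the clamp shut over the lid's end. A pin left over may lie where it is; do not disturb the other things on the bench.

Things in the scene. Friction and masses are not known exactly. Their poses are not given: they have to be found in the camera images.
- carrier: Fixed carrier: base plate 110 x 310 x 10 mm and an aluminium block, carrier x -31..31, y -110..110 mm, top at 66 mm; origin under the block's centre on the bench, z up. Three square pockets (45 mm, floor at 10 mm) at y -75, 0, 75 mm; there both 9 mm long walls have a 16 mm square window centred 46 mm up, so pins pass along x; the -x face is the near one. Clamp post at y 150 mm.
- station1 (a point): Fixed point: middle of station 1 (carrier x 0, y -75 mm), on the line through its two windows, 46 mm above the bench.
- station2 (a point): Fixed point: middle of station 2 (carrier x 0, y 0 mm), on the line through its two windows, 46 mm above the bench.
- station3 (a point): Fixed point: middle of station 3 (carrier x 0, y +75 mm), on the line through its two windows, 46 mm above the bench.
- bushing1: Loose brass bushing in the pocket of station 1 (absent in some starts), free to spin about its upright axis: 44 mm diameter, 0.3 kg. Origin: centre of its underside. A 17 mm cross-hole runs through it along its own x, 36 mm up. On top, 58 to 76 mm up, a grip bar 36 mm long along its x (parallel to the hole), 12 mm thick. Either way round is the same. Starts 0.5 rad or more out of line.
- pin1: Loose cross pin lying on the bench right of the carrier, one of three alike: black block handle 50 x 26 x 26 mm, with a steel rod 12 mm thick standing out 75 mm from its front end, last 10 mm tapered to 6 mm. About 0.16 kg, balances 12 mm ahead of the origin. Origin: handle's centre (13 mm up when lying), x along the rod; may lie on any side of the handle.
- pin1_mid (a point): Point on pin1's axis 56.5 mm ahead of the handle's centre. With the handle against the block's face it is in the middle of the bushing.
- bushing2: Loose brass bushing in the pocket of station 2 (absent in some starts), free to spin about its upright axis: 44 mm diameter, 0.3 kg. Origin: centre of its underside. A 17 mm cross-hole runs through it along its own x, 36 mm up. On top, 58 to 76 mm up, a grip bar 36 mm long along its x (parallel to the hole), 12 mm thick. Either way round is the same. Starts 0.5 rad or more out of line.
- pin2: Loose cross pin lying on the bench right of the carrier, one of three alike: black block handle 50 x 26 x 26 mm, with a steel rod 12 mm thick standing out 75 mm from its front end, last 10 mm tapered to 6 mm. About 0.16 kg, balances 12 mm ahead of the origin. Origin: handle's centre (13 mm up when lying), x along the rod; may lie on any side of the handle.
- pin2_mid (a point): Point on pin2's axis 56.5 mm ahead of the handle's centre. With the handle against the block's face it is in the middle of the bushing.
- bushing3: Loose brass bushing in the pocket of station 3 (absent in some starts), free to spin about its upright axis: 44 mm diameter, 0.3 kg. Origin: centre of its underside. A 17 mm cross-hole runs through it along its own x, 36 mm up. On top, 58 to 76 mm up, a grip bar 36 mm long along its x (parallel to the hole), 12 mm thick. Either way round is the same. Starts 0.5 rad or more out of line.
- pin3: Loose cross pin lying on the bench right of the carrier, one of three alike: black block handle 50 x 26 x 26 mm, with a steel rod 12 mm thick standing out 75 mm from its front end, last 10 mm tapered to 6 mm. About 0.16 kg, balances 12 mm ahead of the origin. Origin: handle's centre (13 mm up when lying), x along the rod; may lie on any side of the handle.
- pin3_mid (a point): Point on pin3's axis 56.5 mm ahead of the handle's centre. With the handle against the block's face it is in the middle of the bushing.
- lid: Loose grey dust lid, 78 (its x) x 237 (its y) x 46 mm, 0.3 kg, standing on the bench at the left. Origin: underside's centre, z up. Black handle on its middle: 16 thick (x), 70 long (y), 34 mm tall, top 80 mm up. End walls reach 12 mm down around the block, 4 mm play all round; seated, its origin is 54 mm above the carrier's, its y along the carrier's y, either way round. Clears the grip bars.
- clamp (a joint): Angle (rad) of the steel swing clamp about its upright post: 0 = shut, arm along carrier -y over the lid's end; it opens counter-clockwise seen from above (by carrier +x), up to 2.8; starts 2.2 to 2.6. Stays where left (friction 0.06 N m). Arm 22 mm wide, from 105 to 117 mm above the bench, 5 mm over the seated lid.
- clamp_knob (a point): Centre of the top of the round black knob on the arm's end, 149 mm above the bench: 18 mm in diameter, 32 mm tall, 70 mm from the clamp axis.
- clamp_axis (a point): Point on the clamp's upright hinge axis: carrier (0, 150, 111) mm.
- bottle: Bystander, not part of the job: white bottle, 60 mm across, 150 mm tall, loose on the bench. Origin: its underside's centre.
- tray: Bystander, not part of the job: open steel tray 110 x 150 x 30 mm, loose on the bench. Origin: its underside's centre.
- jar: Bystander, not part of the job: amber glass jar, 64 mm across, 70 mm tall, loose on the bench. Origin: its underside's centre.
- driver: Bystander, not part of the job: screwdriver lying on the bench. Origin: near its middle, on the bench.
- tape: Bystander, not part of the job: clear tape ring, 90 mm across, 20 mm tall, loose on the bench. Origin: its underside's centre.
- dish: Bystander, not part of the job: shallow white dish, 100 mm across, 18 mm tall, loose on the bench. Origin: its underside's centre.
- caliper_case: Bystander, not part of the job: grey instrument case 90 x 200 x 30 mm, loose on the bench. Origin: its underside's centre.

How it is judged:
By the outcome, as a careful person would: the job done as asked, in the order asked, and still so for the second after the job is handed in, with the robot touching nothing.
Of bushing1, bushing2, bushing3 only 2 to 3 are there at a start; the rules pass over those that are not, and their reading is None.
At some moment in a run one of pin1, pin2, pin3, lid may be knocked a few centimetres aside while the robot is not near it.
Once in a run the grip may slacken for a moment while it holds something.
It also fails if it takes over 210 s, if anything falls off the work surface, if the arm or the gripper's body presses on something with over 40 N, if the wrist force passes 120 N, or if a joint passes its speed limit or range.

## Robot

A 6-joint arm with a two-finger parallel gripper is mounted at the origin on the work surface. World frame = base frame: x ahead of the robot, y to its left, z up, the work surface at z = 0. Lengths are in m, angles in degrees, forces in N, time in s.
With the tool pointing down it reaches from about 0.4 to 0.825 m from the base axis. Payload 7 kg.
Tool frame: the origin (TCP) lies midway between the tips of the shut fingers; the grasp point (between the pads) lies 19 mm behind it; z points along the fingers, y is the direction in which the jaws open and shut (so a half turn about z gives the same grasp; the last joint's range is limited). The gripper opens to 88 mm and grips with 3 to 60 N. Pads are 19 mm wide; open, the fingers measure 130 mm over their backs; the gripper's body (78 mm by 193 mm) begins 47 mm behind the grasp point.
Start: joints at [79.761, 20.546, 0.682, 0, -70.136, -16.507], TCP at [0.304, 0.603, 0.227] pointing down, gripper open.
Joint ranges: [-176.03, 176.03], [-82.01, 121.73], [-58.28, 71.71], [-173.87, 95.51], [-174.79, -0.11], [-173.66, 173.66]. Speed limits (degrees/s): [136.94, 136.94, 172.46, 180, 180, 180].

## Interface

Orientations are given as a 3x3 rotation matrix whose columns are the frame's x, y, z axes.
In Python, from rig import robot gives the robot as it stands. Calls block until the motion is done:
- robot.goto(position, orientation): joint-space move of the TCP to a pose.
- robot.servo_line(position, ori=None, speed=0.15): straight line of the TCP; ori=None keeps the orientation; speed is the mean speed in m/s.
- robot.movej(angles): joint-space move.
- robot.move_gripper(opening): opening from 0.0 (shut) to 1.0 (fully open); the grip force is fixed at half the most; returns when the fingers have stopped.
- robot.dwell(seconds).
- robot.ik(position, orientation): joint angles nearest the present ones, or None.
- robot.grab_frame(name): name is "side" or "top" or "wrist"; returns (picture, depth): 400x640x3 uint8, red, green, blue; 400x640 float32, m along the optical axis (not along the pixel's ray), 0 where there is no reading.
- robot.camera_info(name): a dict with "vfov" (degrees; the focal length in pixels is half the picture's height over the tangent of half this angle, whatever the lens; pixels are square), "cx", "cy" (the principal point, pixels), "view" (4x4, takes a point from world to camera coordinates); the wrist camera has in their place "T_tool_cam" (4x4, takes a point from camera to tool coordinates, whose origin is the TCP and whose axes are the flange's). Camera axes: x right, y down, z forward; pixel columns grow to the right and rows downward; lengths in m; the calibration is good to about 2 mm. The wrist camera is an equidistant fisheye: a pixel r from the principal point sees the ray r / f radians off the axis. A picture is of the moment at which its call begins: read the wrist's pose just before it. camera_info takes no time and is no camera call.
A pose or a line that the arm cannot do raises robot.Unreachable and nothing moves.
- robot.job_done(): hands the job in, once; it reports no verdict.
Readings, each from a call of its own:
- robot.read_t(): time.
- robot.read_qpos(): joint angles.
- robot.read_qvel(): joint speeds.
- robot.read_effort(): joint torques, N m.
- robot.read_position(): TCP position.
- robot.read_tcp_rot(): TCP orientation.
- robot.read_force(): force on the tool from outside, world axes, zero at the start.
- robot.read_ft_torque(): the same for the moment, N m.
- robot.read_grip_width(): opening from 0.0 (shut) to 1.0 (fully open).
Only numpy, scipy, OpenCV 4.12 (cv2) and the standard library are available. Lean on these libraries where they do the work, as an engineer would, in place of code of your own. Each camera call takes 0.05 s, during which the arm holds its last target.

## Working session

There is one attempt and no reset: what is moved stays moved. The work goes in short steps, each a Python script; the robot and the scene stay as the last script left them, time stands still between calls to the robot, and variables do not carry over. Pictures are saved under pics/ and viewed, and the job is handed in when it is done.

```bash
ls; mkdir -p pics; python3 - <<'E'
from rig import robot
import cv2,numpy as np
for n in ["side","top","wrist"]:
    p,d=robot.grab_frame(n)
    cv2.imwrite(f"pics/a_{n}.png",p[:,:,::-1]); np.savez(f"a_{n}.npz",p=p,d=d)
    i=robot.camera_info(n); print(n,i)
print(robot.read_t(),robot.read_position(),robot.read_tcp_rot(),robot.read_grip_width())
E
```

```text
pics
side {'vfov': 54.62964933772512, 'cx': 321.9524078704386, 'cy': 198.0730132753836, 'view': array([[ 0.86840462, -0.49570472, -0.01225777, -0.51723025],
       [-0.39256063, -0.67218798, -0.62774156,  0.25375505],
       [ 0.30293493,  0.54994559, -0.7783253 ,  1.15934831],
       [ 0.        ,  0.        ,  0.        ,  1.        ]])}
top {'vfov': 57.54882361654318, 'cx': 323.6592711656395, 'cy': 202.01376475134262, 'view': array([[-0.00304023, -0.99996638,  0.00761554, -0.07773579],
       [-0.98668083,  0.00176107, -0.16265864,  0.59198954],
       [ 0.16263976, -0.00800863, -0.98665301,  0.97309938],
       [ 0.        ,  0.        ,  0.        ,  1.        ]])}
wrist {'vfov': 65.70646984690485, 'cx': 317.13298386937254, 'cy': 200.55125063429205, 'T_tool_cam': array([[ 4.70576617e-04, -9.53290977e-01, -3.02053126e-01,
         8.21654211e-02],
       [ 9.99999889e-01,  4.57607724e-04,  1.13699369e-04,
        -1.24467109e-04],
       [ 2.98332604e-05, -3.02053146e-01,  9.53291087e-01,
        -1.58448188e-01],
       [ 0.00000000e+00,  0.00000000e+00,  0.00000000e+00,
         1.00000000e+00]])}
0.15 [0.30365116 0.60243599 0.22581278] [[ 8.92951468e-01 -4.50152708e-01 -4.64814610e-04]
 [-4.50152925e-01 -8.92950621e-01 -1.23805899e-03]
 [ 1.42259111e-04  1.31476425e-03 -9.99999126e-01]] 0.9971429806754235
```

View pics/a_top.png

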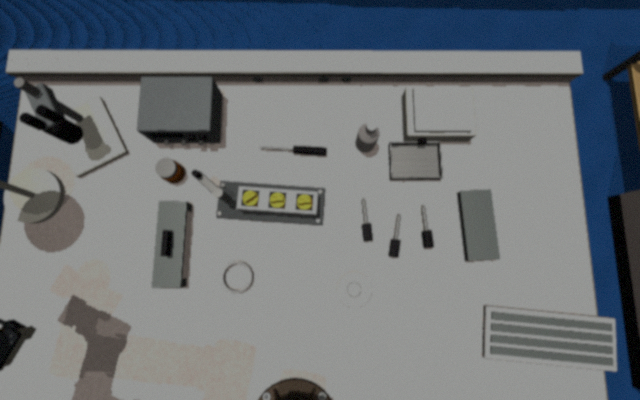

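View pics/a_side.png

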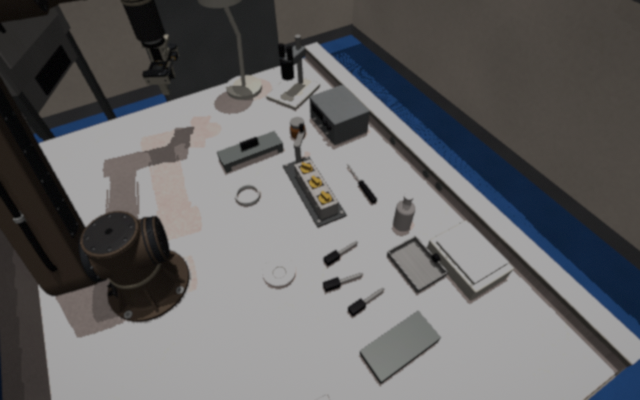

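View pics/a_wrist.png

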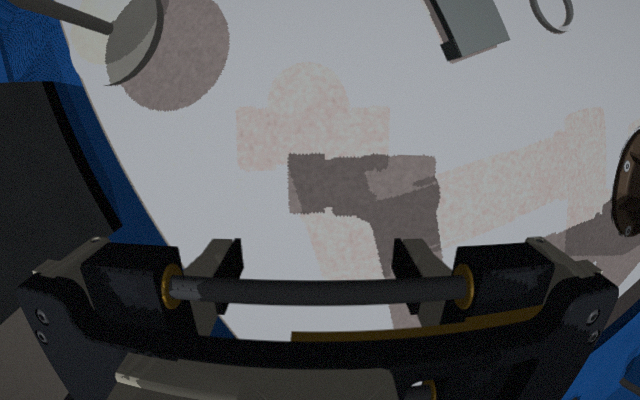

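The top view shows three yellow bushings in the carrier (about 250–305, 200), the clamp open at (197,174), three pins at (366,232), (396,245) and (427,238), and the lid at (172,245). I'll measure these from depth next.

```bash
cat > h.py <<'E'
import numpy as np,cv2
from rig import robot
def fpx(i,h=400): return h/2/np.tan(np.radians(i['vfov'])/2)
def world(name,d,info=None):
    i=info or robot.camera_info(name); f=fpx(i)
    v,u=np.mgrid[0:400,0:640]
    if name!='wrist':
        P=np.stack([(u-i['cx'])/f*d,(v-i['cy'])/f*d,d],-1)
        T=np.linalg.inv(i['view'])
    else:
        a=(u-i['cx'])/f;b=(v-i['cy'])/f;r=np.hypot(a,b)+1e-9
        t=np.tan(np.minimum(r,1.5))/r
        P=np.stack([a*t*d,b*t*d,d],-1)
        T=info['Tw']
    return P@T[:3,:3].T+T[:3,3]
def wrist_info():
    i=dict(robot.camera_info('wrist'))
    T=np.eye(4);T[:3,:3]=robot.read_tcp_rot();T[:3,3]=robot.read_position()
    i['Tw']=T@i['T_tool_cam'];return i
def project(i,X):
    X=np.asarray(X,float);X=np.atleast_2d(X)
    f=fpx(i)
    T=np.linalg.inv(i['Tw']) if 'Tw' in i else i['view']
    c=X@T[:3,:3].T+T[:3,3]
    if 'Tw' in i:
        r=np.hypot(c[:,0],c[:,1]);th=np.arctan2(r,c[:,2]);s=f*th/(r+1e-12)
        return np.c_[c[:,0]*s+i['cx'],c[:,1]*s+i['cy']]
    return np.c_[f*c[:,0]/c[:,2]+i['cx'],f*c[:,1]/c[:,2]+i['cy']]
def shot(name,tag):
    i=wrist_info() if name=='wrist' else robot.camera_info(name)
    p,d=robot.grab_frame(name)
    cv2.imwrite(f"pics/{tag}.png",p[:,:,::-1])
    np.savez(f"{tag}.npz",p=p,d=d,Tw=i.get('Tw',np.eye(4)))
    return i,p,d,world(name,d,i)
def R(a):
    # tool down, jaw (y) direction at angle a (deg) in world xy
    a=np.radians(a);y=np.array([np.cos(a),np.sin(a),0]);z=np.array([0,0,-1.]);x=np.cross(y,z)
    return np.c_[x,y,z]
E
python3 - <<'E'
from h import *
z=np.load('a_top.npz');p,d=z['p'],z['d']
W=world('top',d)
print((d==0).mean())
h=W[:,:,2]
crop=p[120:300,130:510]
cv2.imwrite('pics/a_crop.png',cv2.resize(crop,None,fx=2.1,fy=2.1,interpolation=cv2.INTER_CUBIC)[:,:,::-1])
for u,v in [(200,280),(450,300),(172,215),(172,270),(168,244),(218,190),(323,200),(250,198),(305,203),(197,174),(367,238),(395,252),(428,241),(366,210),(480,225)]:
    print((u,v),W[v,u].round(4))
m=np.clip((h+0.01)/0.14*255,0,255).astype(np.uint8)[120:300,130:510]
cv2.imwrite('pics/a_h.png',cv2.resize(cv2.applyColorMap(m,cv2.COLORMAP_JET),None,fx=2.1,fy=2.1,interpolation=cv2.INTER_NEAREST))
E
```

```text
0.00392578125
(200, 280) [ 0.3764  0.2717 -0.0004]
(450, 300) [ 0.3185 -0.4365 -0.0028]
(172, 215) [0.5563 0.3439 0.0457]
(172, 270) [0.4055 0.3341 0.046 ]
(168, 244) [0.4747 0.3393 0.0708]
(218, 190) [0.6125 0.1979 0.1194]
(323, 200) [ 0.6039 -0.0776  0.0114]
(250, 198) [0.5971 0.1203 0.0853]
(305, 203) [ 0.5836 -0.0283  0.0824]
(197, 174) [0.648  0.2443 0.1502]
(367, 238) [ 0.4921 -0.2012  0.0289]
(395, 252) [ 0.4529 -0.2797  0.0245]
(428, 241) [ 0.4834 -0.3741  0.0253]
(366, 210) [ 0.5739 -0.202   0.0137]
(480, 225) [ 0.5283 -0.5241  0.0271]
```

View pics/a_crop.png

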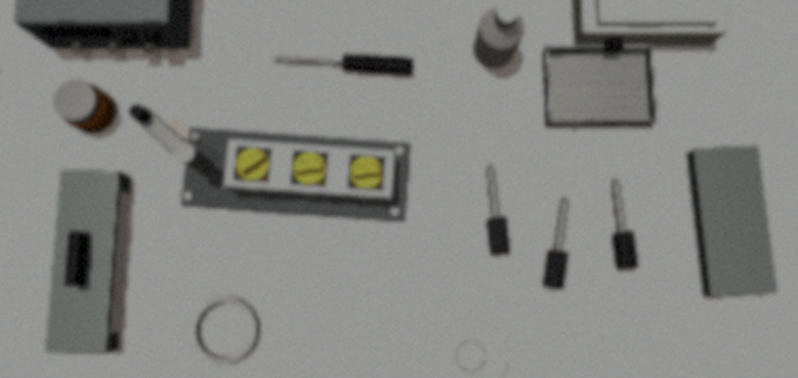

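View pics/a_h.png

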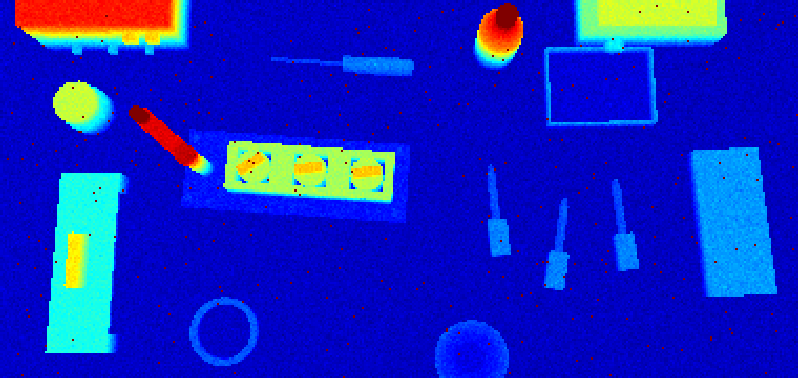

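```bash
python3 - <<'E'
from h import *
z=np.load('a_top.npz');W=world('top',z['d']);h=W[:,:,2]
def rect(box,lo,hi):
    m=(h>lo)&(h<hi)&(W[:,:,0]>box[0])&(W[:,:,0]<box[1])&(W[:,:,1]>box[2])&(W[:,:,1]<box[3])
    P=W[m][:,:2].astype(np.float32)
    r=cv2.minAreaRect(P*1000); return len(P),np.median(W[m][:,2]),r,P.mean(0)
print('block',rect((.5,.7,-.08,.17),.06,.073))
print('bars',[rect((.55,.64,a-.03,a+.03),.079,.092) for a in (.12,.045,-.028)])
for c in [(.50,-.201),(.465,-.283),(.48,-.374)]:
    print('pin handle',rect((.4,.53,c[1]-.03,c[1]+.03),.02,.033))
    print('pin rod',rect((.4,.62,c[1]-.04,c[1]+.04),.008,.0185))
print('lid',rect((.35,.62,.25,.42),.04,.052)); print('lidh',rect((.35,.62,.25,.42),.072,.09))
print('knob',rect((.6,.72,.2,.28),.14,.16))
print(robot.ik([.58,.045,.25],R(90)),robot.ik([.58,.045,.25],R(-90)),robot.read_qpos())
E
```

```text
block (1437, np.float64(0.06613924696077889), ((594.5425415039062, 50.48883819580078), (220.54852294921875, 64.003662109375), 85.74568939208984), array([0.5933589 , 0.04985295], dtype=float32))
bars [(65, np.float64(0.08538013344866613), ((599.748291015625, 124.7588882446289), (12.35305118560791, 35.94833755493164), 31.78005027770996), array([0.5990725 , 0.12457303], dtype=float32)), (61, np.float64(0.08490340773142935), ((594.5650634765625, 50.467857360839844), (12.748641014099121, 34.28636932373047), 7.052858829498291), array([0.5937099 , 0.05032809], dtype=float32)), (59, np.float64(0.08481029846726407), ((588.8917236328125, -24.714143753051758), (11.892831802368164, 35.30028533935547), 6.122010707855225), array([ 0.5886011 , -0.02510487], dtype=float32))]
pin handle (150, np.float64(0.02519115117323234), ((507.662841796875, -202.47694396972656), (45.91495895385742, 25.88738441467285), 5.372157573699951), array([ 0.5077068 , -0.20191778], dtype=float32))
pin rod (88, np.float64(0.016271114145404053), ((546.348388671875, -196.58998107910156), (124.18107604980469, 16.57294464111328)
[... 1026 characters left out ...]
array([0.47416908, 0.34595215], dtype=float32))
lidh (174, np.float64(0.07924031537493242), ((477.16717529296875, 346.3275451660156), (17.730329513549805, 69.07405090332031), 89.109619140625), array([0.47648317, 0.34584382], dtype=float32))
knob (44, np.float64(0.14847070912219973), ((651.5313110351562, 251.93212890625), (15.757478713989258, 16.114437103271484), 45.581966400146484), array([0.6508809 , 0.25142288], dtype=float32))
[  23.6869702    10.98121773   -9.38522926    0.          -69.63355301
 -113.6869702 ] [ 23.6869702   10.98121773  -9.38522926   0.         -69.63355301
  66.3130298 ] [ 7.97592810e+01  2.05848705e+01  6.46697571e-01 -1.44565459e-02
 -7.01363679e+01 -1.65078616e+01]
```

```bash
python3 - <<'E'
from h import *
robot.goto([.575,.05,.25],R(85.75))
i,p,d,W=shot('wrist','b1')
h=W[:,:,2]
def rect(box,lo,hi):
    m=(h>lo)&(h<hi)&(W[:,:,0]>box[0])&(W[:,:,0]<box[1])&(W[:,:,1]>box[2])&(W[:,:,1]<box[3])
    P=W[m][:,:2].astype(np.float32)
    r=cv2.minAreaRect(P*1000); return len(P),np.median(W[m][:,2]).round(4),r
print(robot.read_t(),robot.read_position())
print('block',rect((.5,.7,-.08,.17),.06,.073))
print('bars',[rect((.55,.64,a-.03,a+.03),.079,.095) for a in (.125,.05,-.025)])
cv2.imwrite('pics/b1c.png',cv2.resize(p,None,fx=1.25,fy=1.25)[:,:,::-1])
E
```

```text
2.4 [0.57507033 0.05066299 0.24991601]
block (7771, np.float64(0.0665), ((596.7091064453125, 48.747737884521484), (220.69781494140625, 64.73046112060547), 85.9629135131836))
bars [(374, np.float64(0.0861), ((601.6593627929688, 123.47927856445312), (13.339261054992676, 36.274436950683594), 32.032814025878906)), (385, np.float64(0.0861), ((596.4282836914062, 49.202491760253906), (12.923274993896484, 36.33977127075195), 6.725971221923828)), (371, np.float64(0.0861), ((590.7244873046875, -25.38311767578125), (12.433316230773926, 36.33403778076172), 4.909300327301025))]
```

View pics/b1c.png

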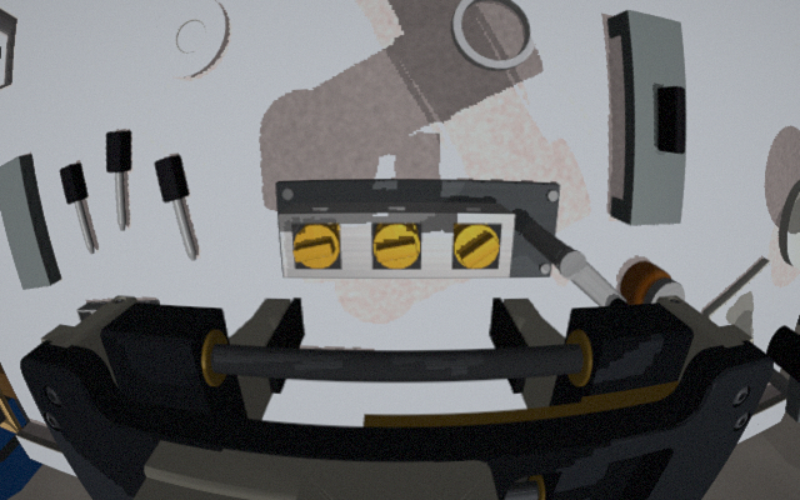

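```bash
python3 - <<'E'
from h import *
robot.goto([.615,.05,.25],R(-94))
i,p,d,W=shot('wrist','b2')
h=W[:,:,2]
def rect(box,lo,hi):
    m=(h>lo)&(h<hi)&(W[:,:,0]>box[0])&(W[:,:,0]<box[1])&(W[:,:,1]>box[2])&(W[:,:,1]<box[3])
    P=W[m][:,:2].astype(np.float32)
    r=cv2.minAreaRect(P*1000); return len(P),np.median(W[m][:,2]).round(4),r
print(robot.read_t(),robot.read_position(),robot.read_qpos())
print('block',rect((.5,.7,-.08,.17),.06,.073))
print('bars',[rect((.55,.64,a-.03,a+.03),.079,.095) for a in (.125,.05,-.025)])
print(robot.read_force())
E
```

```text
5.125 [0.61500457 0.05001895 0.25000653] [ 2.27598415e+01  1.43432064e+01 -5.00587580e+00  3.57034605e-04
 -7.06481157e+01  6.32212239e+01]
block (7707, np.float64(0.0665), ((597.3623046875, 48.609596252441406), (221.48770141601562, 64.0338134765625), 85.53045654296875))
bars [(349, np.float64(0.086), ((602.634765625, 123.44878387451172), (13.027575492858887, 36.81342697143555), 33.80632019042969)), (391, np.float64(0.0861), ((597.3029174804688, 48.846317291259766), (12.911453247070312, 36.66753387451172), 8.931130409240723)), (371, np.float64(0.086), ((591.6083374023438, -25.954143524169922), (13.384865760803223, 36.214012145996094), 8.16938591003418))]
[ 3.18766078e-04 -3.48466830e-01 -1.20365351e-01]
```

```bash
cat >> h.py <<'E'
C=np.array([.597,.0487]);YAW=-4.25
ex=np.array([np.cos(np.radians(YAW)),np.sin(np.radians(YAW))]);ey=np.array([-ex[1],ex[0]])
def cw(x,y,z): return np.r_[C+ex*x+ey*y,z]
def turn(y,jaw,tgt=YAW-90,z=.071):
    P=cw(0,y,z)
    robot.goto(P+[0,0,.05],R(jaw)); robot.move_gripper(.45)
    f0=robot.read_force()
    robot.servo_line(P,speed=.1)
    print('contact',robot.read_force()-f0)
    robot.move_gripper(0.0)
    print('grip',robot.read_grip_width()*88,robot.read_force()-f0)
    robot.goto(P,R(tgt))
    print('turned',robot.read_force()-f0,robot.read_ft_torque())
    robot.move_gripper(.45)
    robot.servo_line(P+[0,0,.05],speed=.15)
    print(robot.read_t())
E
python3 - <<'E'
from h import *
turn(0,-172.2)
shot('wrist','c1')
E
```

```text
contact [-0.11633411 -0.69368023  0.76478886]
grip 11.50826034876665 [-2.18549777 -0.53474456  3.0837043 ]
turned [ 0.0536483  -0.45915672  4.28765658] [-0.2324553   0.01999085  0.05437828]
10.9583
```

View pics/c1.png

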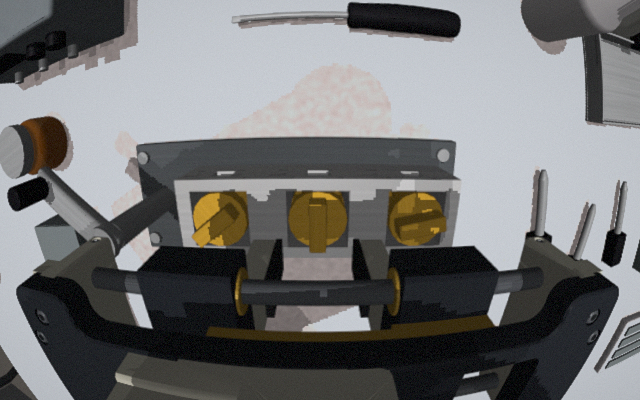

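The middle bar (318,225) is now in line with the windows, and gripping it gave almost no side force, so the carrier estimate is good. Next are the other two.

```bash
python3 - <<'E'
from h import *
turn(.075,-147)
turn(-.075,-173.5)
robot.goto(cw(-.02,0,.25),R(YAW-90)); robot.move_gripper(.8)
i,p,d,W=shot('wrist','c2');h=W[:,:,2]
for y in(-.075,0,.075):
    c=cw(0,y,0)
    m=(h>.079)&(h<.095)&(np.hypot(W[:,:,0]-c[0],W[:,:,1]-c[1])<.03)
    print(cv2.minAreaRect((W[m][:,:2]*1000).astype(np.float32)),c)
E
```

```text
contact [-0.51936073  0.92062062 -0.31595029]
grip 11.836421985660703 [-1.17012307  0.26538239  1.94123793]
turned [0.73919345 0.07333737 2.1584011 ] [ 0.06487659 -0.17713972  0.0616767 ]
15.4833
contact [-0.25319594 -0.61315392  0.48097986]
grip 11.844558406594631 [-1.38430768  0.51169924  2.80345539]
turned [ 0.6434862  -0.65737458  3.92166346] [-0.23961823 -0.06090494 -0.00344165]
20.4167
((591.9291381835938, -25.779451370239258), (12.647714614868164, 37.18408966064453), 86.19318389892578) [ 0.59144186 -0.02609376  0.        ]
((597.52294921875, 48.31380844116211), (11.794604301452637, 35.06922912597656), 85.6427993774414) [0.597  0.0487 0.    ]
((603.1237182617188, 123.89615631103516), (13.04787826538086, 36.683990478515625), 86.73629760742188) [0.60255814 0.12349376 0.        ]
```

View pics/c2.png

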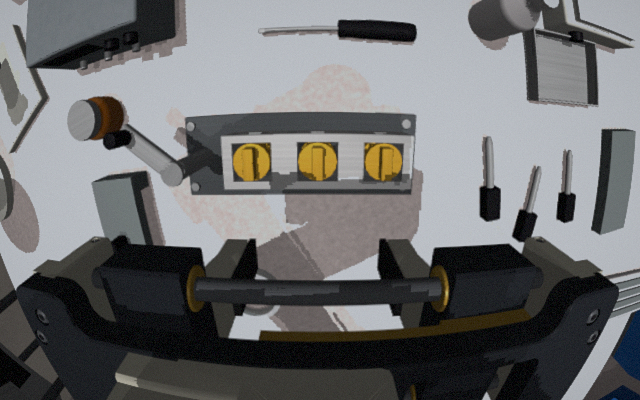

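All three bars now line up (angles within about 1.5°). Next I'll look at the pins.

```bash
cat >> h.py <<'E'
def pins(W,box=(.38,.66,-.48,-.10)):
    h=W[:,:,2]
    m=((h>.0215)&(h<.034)&(W[:,:,0]>box[0])&(W[:,:,0]<box[1])&(W[:,:,1]>box[2])&(W[:,:,1]<box[3])).astype(np.uint8)
    m=cv2.morphologyEx(m,cv2.MORPH_OPEN,np.ones((3,3),np.uint8))
    n,l,s,c=cv2.connectedComponentsWithStats(m)
    out=[]
    for k in range(1,n):
        if s[k,4]<60: continue
        P=W[l==k][:,:2]
        r=cv2.minAreaRect((P*1000).astype(np.float32))
        if not(35<max(r[1])<65 and 18<min(r[1])<36): continue
        a=r[2] if r[1][0]>r[1][1] else r[2]+90
        ctr=np.array(r[0])/1000
        u=np.array([np.cos(np.radians(a)),np.sin(np.radians(a))])
        # sign from rod points
        q=(h>.008)&(h<.019); Q=W[q][:,:2]-ctr; t=Q@u; v=Q@np.array([-u[1],u[0]])
        s1=((np.abs(v)<.006)&(t>.03)&(t<.09)).sum();s2=((np.abs(v)<.006)&(t<-.03)&(t>-.09)).sum()
        if s2>s1:a+=180;u=-u
        tt=t*(1 if s1>=s2 else -1); vv=v*(1 if s1>=s2 else -1)
        g=(np.abs(vv)<.012)&(tt>.035)&(tt<.08)
        pf=np.polyfit(tt[g],vv[g],1) if g.sum()>10 else (0,0)
        out.append((ctr,(a+180)%360-180,r[1],s1,s2,np.degrees(pf[0]),pf[1]*1000))
    return out
E
python3 - <<'E'
from h import *
robot.goto([.46,-.28,.24],R(-90))
i,p,d,W=shot('wrist','d1')
for o in pins(W):print(o)
print(robot.read_t(),robot.read_qpos())
E
```

```text
(array([ 0.51190485, -0.20369351]), 4.934232711791992, (49.96464538574219, 26.270801544189453), np.int64(307), np.int64(0), np.float64(0.9732414043751584), np.float64(-1.665395568425872))
(array([ 0.4919686 , -0.37638876]), 5.385866641998291, (50.48711013793945, 26.34821128845215), np.int64(328), np.int64(0), np.float64(0.772668540634917), np.float64(0.3085338513727625))
(array([ 0.46628217, -0.2809194 ]), -9.623428344726562, (27.27290916442871, 50.65343475341797), np.int64(0), np.int64(317), np.float64(0.4608535598994957), np.float64(-0.25740113039562396))
23.2167 [-1.03720722e+01  7.17480253e+00 -1.53506323e+01 -2.07390372e-03
 -6.74634714e+01  1.00431955e+02]
```

View pics/d1.png

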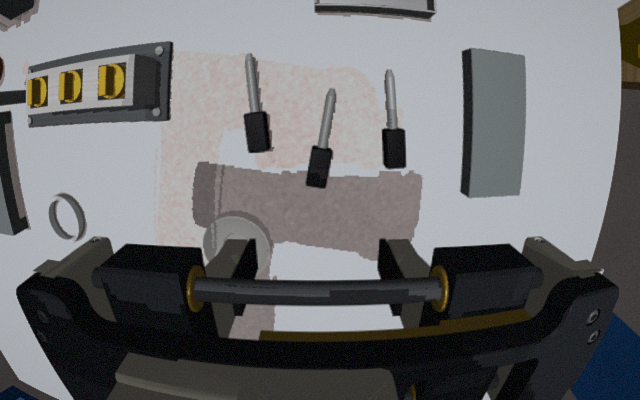

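Pins: a at (0.512, −0.204), b at (0.466, −0.281), c at (0.492, −0.376), rods pointing +x, handles in the picture near (257,131), (320,167) and (394,147). I'll grasp pin a first and check it in hand before inserting.

```bash
cat >> h.py <<'E'
ZG=.005
def pick(ctr,a,off=0.,back=-90):
    u=np.array([np.cos(np.radians(a)),np.sin(np.radians(a))])
    P=np.r_[ctr+u*off,ZG]
    robot.move_gripper(.55)
    robot.goto(P+[0,0,.06],R(a+back)); f0=robot.read_force()
    robot.servo_line(P,speed=.1); print('down',(robot.read_force()-f0).round(1))
    robot.move_gripper(0.); print('w',robot.read_grip_width()*88,(robot.read_force()-f0).round(1))
    robot.servo_line(P+[0,0,.09],speed=.15)
def rodcheck(tag,y,ztop=.052):
    """rod in world: returns lateral offset and slope in carrier frame for points near carrier (x<-.033)"""
    i,p,d,W=shot('wrist',tag)
    Q=W.reshape(-1,3); q=Q[:,:2]-C; X=q@ex;Y=q@ey;Z=Q[:,2]
    m=(np.abs(Y-y)<.02)&(X<-.036)&(X>-.16)&(Z>.03)&(Z<.075)
    return X[m],Y[m],Z[m]
E
python3 - <<'E'
from h import *
pick(np.array([.512,-.2040]),5.4,0)
robot.goto(cw(-.16,-.075,.15),R(YAW-90))
robot.servo_line(cw(-.155,-.075,.038),speed=.15)
print('w',robot.read_grip_width()*88,robot.read_t(),robot.read_position()-cw(-.155,-.075,.038))
X,Y,Z=rodcheck('e1',-.075)
for a in np.arange(-.16,-.03,.01):
    m=(X>a)&(X<a+.01)
    if m.sum()>3: print(round(a,3),m.sum(),np.percentile(Y[m],[5,50,95]).round(4),np.percentile(Z[m],[5,50,95]).round(4))
E
```

```text
down [-0.8 -1.2  0.6]
w 25.61461790144518 [-1.7 -0.5  4.1]
w 25.780176505681425 28.4083 [ 0.00045011 -0.00027306  0.0002197 ]
-0.16 797 [-0.0876 -0.0751 -0.0625] [0.0572 0.059  0.0605]
-0.15 1815 [-0.0935 -0.0751 -0.0564] [0.0462 0.059  0.0728]
-0.14 1281 [-0.0865 -0.0746 -0.0634] [0.0434 0.0586 0.0599]
-0.13 656 [-0.0839 -0.0751 -0.0666] [0.0432 0.0512 0.0555]
-0.12 487 [-0.0806 -0.0751 -0.0696] [0.0475 0.0511 0.0527]
-0.11 507 [-0.0804 -0.0751 -0.0697] [0.0478 0.0511 0.0526]
-0.1 507 [-0.0804 -0.0751 -0.0698] [0.0484 0.0511 0.0527]
-0.09 507 [-0.0803 -0.0755 -0.0703] [0.0484 0.0512 0.0528]
-0.08 531 [-0.0807 -0.0751 -0.0699] [0.0472 0.0511 0.0527]
-0.07 495 [-0.0803 -0.0751 -0.07  ] [0.0474 0.0506 0.0524]
-0.06 157 [-0.0788 -0.0751 -0.0718] [0.0466 0.0492 0.0507]
```

View pics/e1.png

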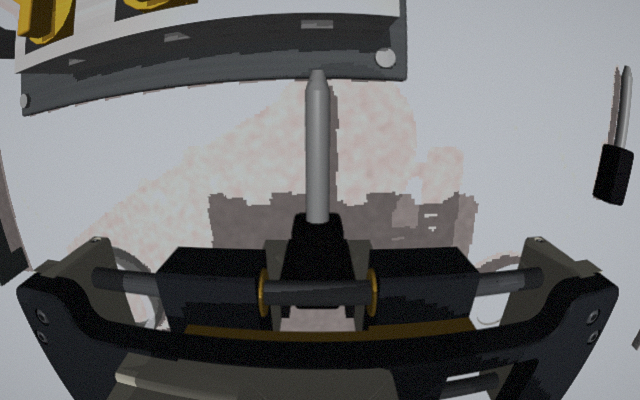

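The rod (317, 70–220) points straight at the window, at the right height and within 0.2 mm sideways. Inserting it now.

```bash
cat >> h.py <<'E'
def insert(y,off=0.,dy=0.,dz=0.,x0=-.155,tip=False):
    f0=robot.read_force(); o=off
    for x in list(np.arange(x0+.02,-.062,.015))+[-.060]:
        robot.servo_line(cw(x+o,y+dy,.038+dz),speed=.06)
        f=(robot.read_force()-f0)
        if np.linalg.norm(f)>12: print('force at',x,f.round(1)); 
        if np.linalg.norm(f)>25: return False
    for x in np.arange(-.0585,-.049,.0015):
        robot.servo_line(cw(x+o,y+dy,.038+dz),speed=.03)
        f=robot.read_force()-f0
        if -(f[:2]@ex)>8: break
    print('end x',x,f.round(1),'w',robot.read_grip_width()*88,'t',robot.read_t())
    return True
def retreat(dz=.09):
    robot.move_gripper(.5); p=robot.read_position()
    robot.servo_line(p+[0,0,dz],speed=.2)
E
python3 - <<'E'
from h import *
ok=insert(-.075)
if ok:
    robot.dwell(.1);retreat()
    shot('wrist','e2')
E
```

```text
end x -0.054 [-8.6  3.2  5.3] w 26.01465673613044 t 31.9417
```

View pics/e2.png

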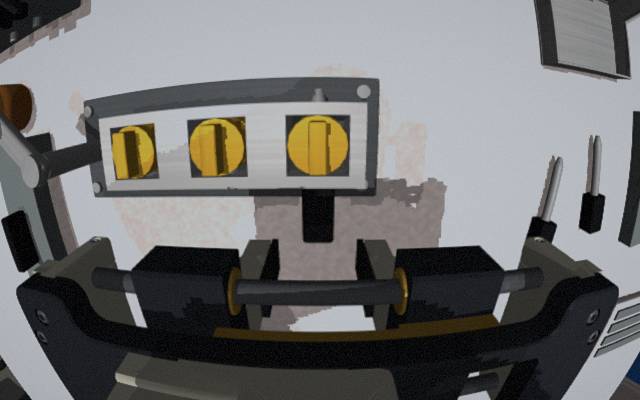

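Pin 1 is in: the handle (318,215) is against the block and the tip shows beyond it at (318,95). I'll look again, then do the next pin.

```bash
cat >> h.py <<'E'
def lookpins(tag):
    robot.goto([.46,-.30,.22],R(-90))
    i,p,d,W=shot('wrist',tag); o=pins(W,(.35,.7,-.5,-.13))
    for k in o: print(k[0].round(4),round(k[1],1),np.round(k[2],1),k[3:5],round(k[5],1),round(k[6],1))
    return o
def prep(tag,y,off=0):
    robot.goto(cw(-.16+off,y,.15),R(YAW-90))
    robot.servo_line(cw(-.155+off,y,.038),speed=.15)
    X,Y,Z=rodcheck(tag,y)
    m=(X>-.12)&(X<-.07)
    if m.sum()>200:
        pf=np.polyfit(X[m],Y[m],1); yc=np.polyval(pf,-.06)-y
        zt=[np.percentile(Z[m&(X>a)&(X<a+.02)],90) for a in(-.12,-.095,-.09)]
    else: pf=[9,9];yc=9;zt=[]
    k=(np.abs(Y-y)<.006)
    tipx=np.percentile(X[k],99.5) if k.any() else None
    print('w',robot.read_grip_width()*88,'n',m.sum(),'slope deg',np.degrees(pf[0]),'dy tip',yc,'ztop',np.round(zt,4),'tip',tipx,'t',robot.read_t())
E
python3 - <<'E'
from h import *
o=lookpins('f1')
k=[q for q in o if -.34<q[0][1]<-.23]
if len(k)==1:
    k=k[0]; pick(k[0],k[1]+k[5]*.5,0)
    prep('f2',0.)
E
```

```text
[ 0.4917 -0.3764] 4.6 [49.7 26. ] (np.int64(322), np.int64(0)) 2.2 -0.6
[ 0.4668 -0.2807] -8.3 [26.9 49.7] (np.int64(0), np.int64(319)) -1.9 0.3
down [0.7 0.7 0. ]
w 25.648737461652452 [-0.5  0.8  4.6]
w 25.716582323154533 n 2544 slope deg -0.5574053968946248 dy tip -0.0004962488966267608 ztop [0.0526 0.0526 0.0526] tip -0.05628310128151338 t 39.7667
```

View pics/f2.png

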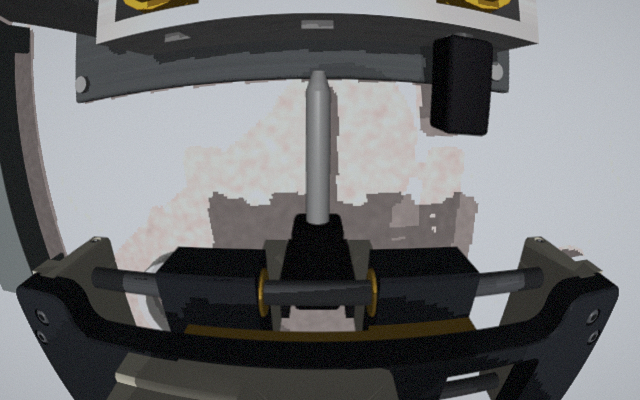

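Pin 2 is aligned with its window (rod at 317, 70–220). Inserting it, then fetching the third.

```bash
python3 - <<'E'
from h import *
ok=insert(0.)
if ok:
    robot.dwell(.1);retreat(); shot('wrist','f3')
    o=lookpins('g1')
E
```

```text
end x -0.0525 [-13.1   5.7   6.7] w 25.638182399198897 t 43.5
[ 0.492  -0.3766] 5.2 [49.6 26.9] (np.int64(364), np.int64(0)) 1.3 -0.2
```

View pics/f3.png

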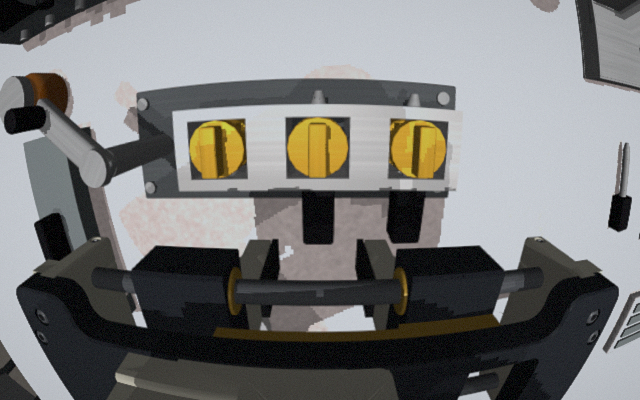

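View pics/g1.png

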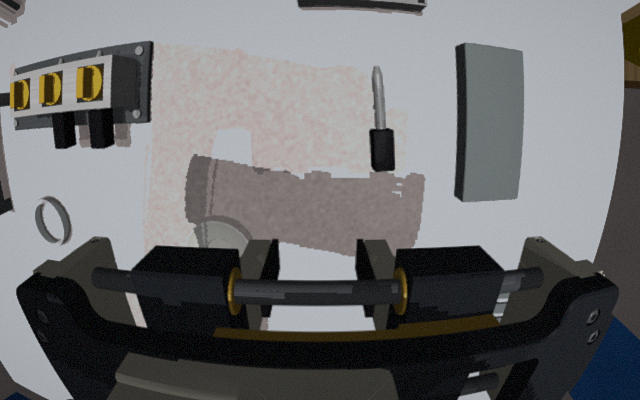

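Pins 1 and 2 are both flush (handles at 318,215 and 404,215). Pin 3 hasn't moved, and I'll grip it 5 mm further back to clear the clamp post.

```bash
python3 - <<'E'
from h import *
pick(np.array([.492,-.3766]),5.9,-.005)
prep('g2',.075,-.005)
E
```

```text
down [0.4 0.6 0.2]
w 25.81322666589637 [ 0.3 -0.1  3.4]
w 26.034020921445375 n 2485 slope deg -0.4963925649741029 dy tip -0.000667430785452422 ztop [0.0528 0.0528 0.0528] tip -0.05621017216315448 t 52.1917
```

View pics/g2.png

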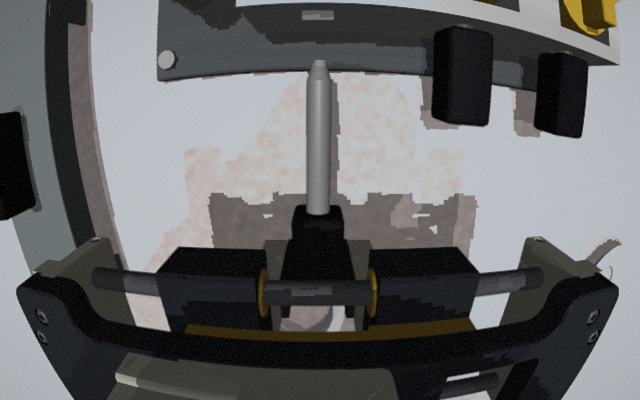

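```bash
python3 - <<'E'
from h import *
ok=insert(.075,off=-.005)
if ok:
    robot.dwell(.1);retreat(.12); shot('wrist','g3')
    robot.goto([.46,.28,.27],R(-90))
    shot('wrist','h1'); print(robot.read_t(),robot.read_qpos())
E
```

```text
end x -0.054 [-10.5   4.8   4.5] w 25.84444462687072 t 55.675
58.0417 [ 5.21085846e+01  6.20582452e+00 -1.27244495e+01 -1.63372080e-02
 -7.12237059e+01  3.78447879e+01]
```

View pics/g3.png

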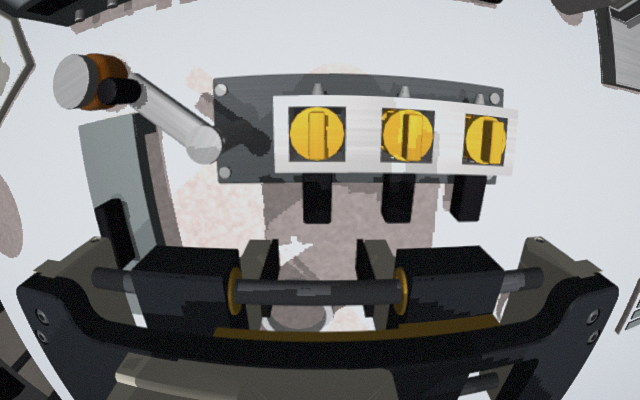

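View pics/h1.png

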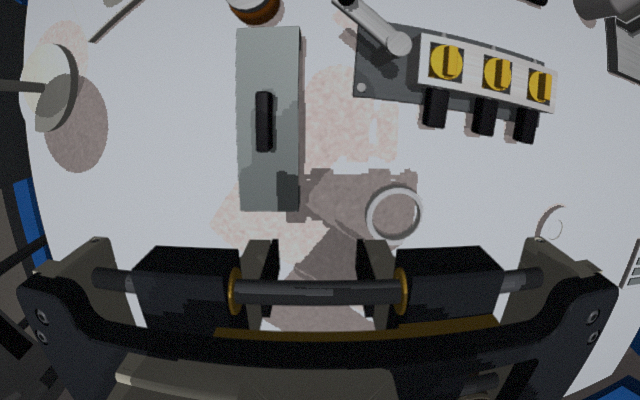

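All three pins are flush. The lid's handle is at (264,122) in the picture, so I'll measure the lid and grasp it.

```bash
cat >> h.py <<'E'
def fit(W,lo,hi,box):
    h=W[:,:,2];m=(h>lo)&(h<hi)&(W[:,:,0]>box[0])&(W[:,:,0]<box[1])&(W[:,:,1]>box[2])&(W[:,:,1]<box[3])
    m=cv2.morphologyEx(m.astype(np.uint8),cv2.MORPH_OPEN,np.ones((3,3),np.uint8))
    n,l,s,c=cv2.connectedComponentsWithStats(m)
    if n<2: return None
    k=1+np.argmax(s[1:,4]); P=W[l==k]
    r=cv2.minAreaRect((P[:,:2]*1000).astype(np.float32))
    a=r[2] if r[1][0]>r[1][1] else r[2]+90
    return np.array(r[0])/1000,a,np.round(r[1],1),np.median(P[:,2]).round(4)
E
python3 - <<'E'
from h import *
z=np.load('h1.npz');i=dict(robot.camera_info('wrist'));i['Tw']=z['Tw']
W=world('wrist',z['d'],i)
b=(.3,.7,.25,.5)
print(fit(W,.04,.052,b),fit(W,.074,.09,b))
E
```

```text
(array([0.52441272, 0.34151172]), 179.15486907958984, array([ 78.8, 237.7]), np.float64(0.0463)) (array([0.52496246, 0.34148715]), 178.94227600097656, array([16.6, 68.9]), np.float64(0.08))
```

The lid has been knocked about 5 cm in +x since the first view, so I'll use the new pose.

```bash
python3 - <<'E'
from h import *
robot.move_gripper(.6)
P=np.array([.5248,.3415,.052]);ja=-91.0
robot.goto(P+[0,0,.07],R(ja)); f0=robot.read_force()
robot.servo_line(P,speed=.12); print((robot.read_force()-f0).round(1))
robot.move_gripper(0.);print('w',robot.read_grip_width()*88,(robot.read_force()-f0).round(1))
robot.servo_line(P+[0,0,.20],speed=.15)
print('lift',(robot.read_force()-f0).round(1),robot.read_grip_width()*88)
robot.goto(cw(0,0,.25),R(YAW))
robot.servo_line(cw(0,0,.19),speed=.1)
i,p,d,W=shot('wrist','k1')
o=fit(W,.17,.196,(.45,.75,-.15,.25));print(o)
o=fit(W,.206,.23,(.45,.75,-.15,.25));print(o)
print(robot.read_t(),robot.read_grip_width()*88,cw(0,0,0),(robot.read_force()-f0).round(1))
E
```

```text
[0.  0.  0.5]
w 15.603918182109867 [-0.4  0.1  1.5]
lift [ 0.   0.5 -4.6] 15.757700878264124
(array([0.60162512, 0.10810389]), 85.916259765625, array([119.1,  78.6]), np.float64(0.1848))
(array([0.60096814, 0.06466647]), 59.41912841796875, array([37.6, 33.1]), np.float64(0.2185))
64.65 15.909148649119816 [0.597  0.0487 0.    ] [ 0.1  0.8 -3.4]
```

View pics/k1.png

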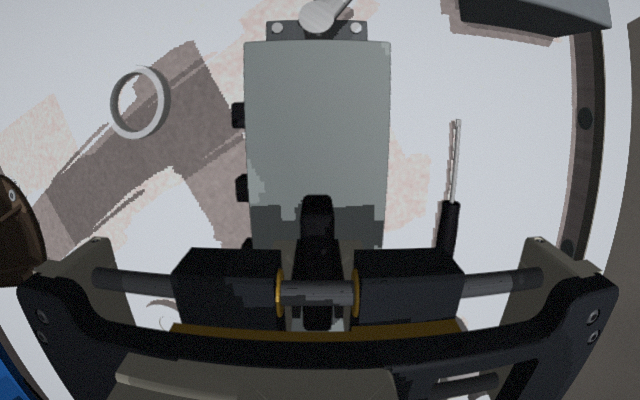

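The lid is held square over the carrier: yaw is within 0.2° and the far end is at 119 mm against 118.5 expected. Lowering it now.

```bash
python3 - <<'E'
from h import *
f0=robot.read_force()
robot.servo_line(cw(0,0,.128),speed=.08); print((robot.read_force()-f0).round(1))
for z in np.arange(.124,.103,-.003):
    robot.servo_line(cw(0,0,z),speed=.04)
    f=robot.read_force()-f0; print(round(z,4),f.round(1))
    if np.linalg.norm(f)>12: break
print(robot.read_position(),robot.read_grip_width()*88,robot.read_t())
E
```

```text
[-0.1 -0.3  0. ]
0.124 [-0.2 -0.4 -1. ]
0.121 [-0.6 -1.  -0.3]
0.118 [-0.2 -0.4 -0.5]
0.115 [-0.8 -1.  -0.3]
0.112 [-0.6 -0.2  0.4]
0.109 [-0.5 -0.5 -0.6]
0.106 [ 1.  -0.4  0.6]
0.103 [-8.6  0.6 22. ]
[0.59727684 0.04877223 0.10580497] 15.89988471306629 67.575
```

```bash
python3 - <<'E'
from h import *
robot.servo_line(cw(0,0,.1055),speed=.03)
robot.move_gripper(.4)
robot.servo_line(cw(0,0,.22),speed=.2)
robot.goto(cw(0,-.03,.27),R(YAW))
i,p,d,W=shot('wrist','m1')
b=(.45,.75,-.15,.25)
print(fit(W,.095,.104,b),fit(W,.128,.14,b),fit(W,.143,.156,(.55,.75,.15,.35)))
i,p,d,W=shot('top','m2')
print(fit(W,.093,.106,b),fit(W,.143,.156,(.55,.75,.15,.35)),robot.read_t())
E
```

```text
(array([0.59710437, 0.04895807]), 85.91658020019531, array([237.6,  79.1]), np.float64(0.1003)) (array([0.59694714, 0.04911457]), 86.0628890991211, array([69.5, 16. ]), np.float64(0.134)) None
(array([ 0.58875354, -0.02800043]), 85.62722778320312, array([80.1, 78.4]), np.float64(0.0994)) None 69.5833
```

View pics/m1.png

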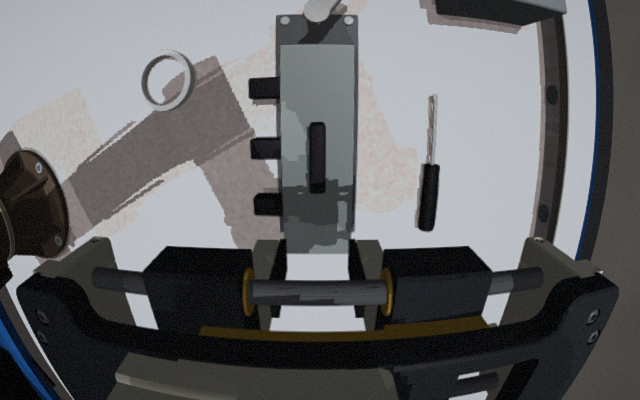

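The lid is seated: its top is at 100 mm and it is centred to within 0.5 mm. Before the clamp move I'll check the surroundings and the knob.

```bash
python3 - <<'E'
from h import *
z=np.load('m2.npz');W=world('top',z['d']);h=W[:,:,2]
m=(h>.07)&(W[:,:,0]>.6)&(W[:,:,1]>.1)&(W[:,:,1]<.5)
for k in range(int(.6*50),int(.9*50)):
    q=m&(W[:,:,0]>k/50)&(W[:,:,0]<k/50+.02)
    if q.any(): print(k/50,q.sum(),W[q][:,1].min().round(3),W[q][:,1].max().round(3),h[q].max().round(3))
robot.goto([.64,.24,.26],R(-39))
i,p,d,W=shot('wrist','n1')
h=W[:,:,2]
for lo,hi in((.143,.155),(.112,.122)):
    print(fit(W,lo,hi,(.55,.75,.12,.35)))
print(robot.read_qpos().round(1),robot.read_t())
E
```

```text
0.6 230 0.1 0.231 0.676
0.62 186 0.132 0.253 0.12
0.64 45 0.149 0.257 0.126
0.82 5 0.42 0.431 0.111
0.84 102 0.368 0.43 0.113
0.86 245 0.312 0.43 0.115
0.88 314 0.301 0.428 0.115
(array([0.65438257, 0.25149167]), 49.90439987182617, array([17.4, 16.2]), np.float64(0.1491))
(array([0.63027332, 0.22533411]), 49.526329040527344, array([91.4, 23.5]), np.float64(0.1172))
[ 36.8  20.4   4.7   0.  -74.4 104.2] 70.5333
```

View pics/n1.png

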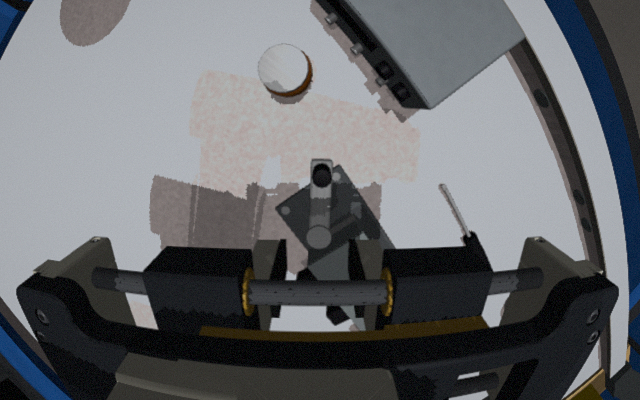

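The knob is at (0.654, 0.2515), in the picture at (321,175), and the swing path is free. I'll cage the knob between the fingers and sweep it through the arc.

```bash
cat > sw.py <<'E'
from h import *
H=cw(0,.15,0)[:2]
def K(phi,z=.123,r=.070): a=np.radians(phi);return np.r_[H+r*np.array([np.cos(a),np.sin(a)]),z]
E
python3 - <<'E'
from sw import *
robot.move_gripper(.34)
robot.goto(np.r_[.6544,.2515,.175],R(-41)); f0=robot.read_force()
robot.servo_line(np.r_[.6544,.2515,.123],speed=.1)
print((robot.read_force()-f0).round(1))
robot.move_gripper(.245)
end=YAW-90
for phi in np.linspace(49,end+4,19)[1:]:
    robot.servo_line(K(phi),R(phi-90),speed=.1)
    f=robot.read_force()-f0
    if np.linalg.norm(f)>15: print('force',phi,f.round(1));break
print(phi,f.round(1),robot.read_t(),robot.read_grip_width()*88)
E
```

```text
[ 0.5 -0.4 -0.5]
-90.25 [-0.7 -0.3 -1.3] 77.5583 21.762870764110858
```

```bash
python3 - <<'E'
from sw import *
end=YAW-90; f0=robot.read_force()
for phi in end+np.arange(3,-4.1,-.75):
    robot.servo_line(K(phi),R(end-90),speed=.03)
    f=robot.read_force()-f0
    t=f[:2]@ex
    if abs(t)>6: break
print(phi-end,f.round(1),robot.read_position()-K(end))
robot.servo_line(K(end),R(end-90),speed=.03)
robot.move_gripper(.34)
print(robot.read_force()-f0)
robot.servo_line(K(end,.2),speed=.15)
robot.goto(cw(-.02,.05,.30),R(YAW-90))
i,p,d,W=shot('wrist','q1')
k=fit(W,.143,.156,(.55,.7,.05,.25));print(k, 'knob carrier',(k[0]-C)@ex,(k[0]-C)@ey, fit(W,.112,.122,(.55,.7,.05,.25)))
for y in(-.075,0,.075):
    c=cw(-.056,y,0);print(fit(W,.05,.065,(c[0]-.04,c[0]+.03,c[1]-.03,c[1]+.03)),c)
print(fit(W,.095,.104,(.45,.75,-.15,.25)),robot.read_t())
E
```

```text
-3.0 [ 9.2 -2.6 -4.4] [-0.00229071  0.0003116   0.0001402 ]
[1.26963003 0.25751486 0.99434908]
(array([0.6031604 , 0.12817688]), 82.86753845214844, array([16.5, 15.9]), np.float64(0.1491)) knob carrier 0.0002535488562814333 0.07971487114621274 (array([0.60583984, 0.16380615]), 87.48796081542969, array([93.2, 24.6]), np.float64(0.1173))
(array([ 0.52448297, -0.02131123]), 176.20819091796875, array([25.7, 31.4]), np.float64(0.0543)) [ 0.53559585 -0.02194369  0.        ]
(array([0.53015515, 0.05328871]), 176.97174835205078, array([27. , 30.7]), np.float64(0.0543)) [0.54115399 0.05285008 0.        ]
(array([0.53570435, 0.12849863]), 175.13058471679688, array([25.1, 30.4]), np.float64(0.0545)) [0.54671213 0.12764384 0.        ]
(array([0.59689819, 0.04886597]), 85.7313232421875, array([237.5,  79. ]), np.float64(0.1003)) 82.65
```

View pics/q1.png

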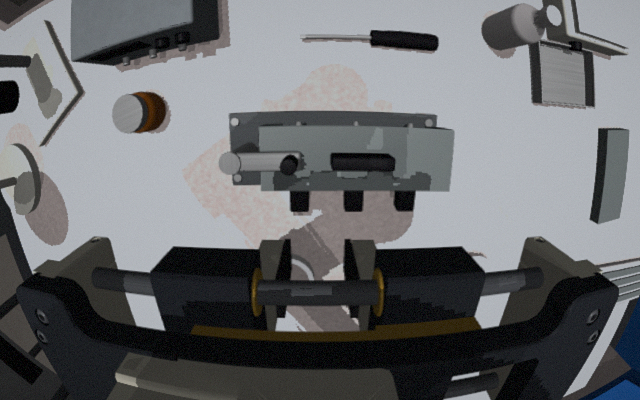

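The clamp is shut (knob at carrier (0.3, 79.7) mm), the lid is at seated height, and all three handles are against the block. One last look from above before handing in.

```bash
python3 - <<'E'
from h import *
robot.goto([.35,-.42,.32],R(-100))
i,p,d,W=shot('top','r1')
z=np.load('a_top.npz')
a=np.hstack([z['p'][110:310,130:510],p[110:310,130:510]])
cv2.imwrite('pics/r1c.png',np.vstack([z['p'][110:310,110:510],p[110:310,110:510]])[:,:,::-1])
print(robot.read_t())
E
```

```text
84.75
```

View pics/r1c.png

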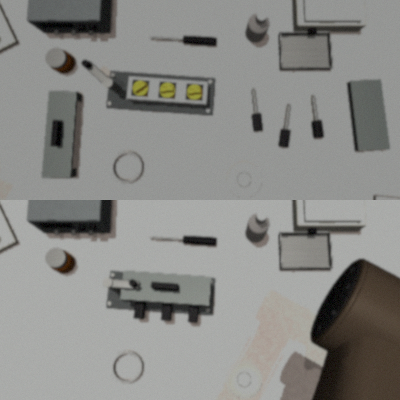

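The bystanders in view (jar, driver, bottle, tray, tape, dish) sit exactly where they did at the start. The arm hides the case in this picture, but the previous wrist view (q1) showed it in its usual place. Handing in.

```bash
python3 - <<'E'
from rig import robot
robot.job_done(); print(robot.read_t())
E
```

```text
the job is handed in; nothing more can be done
the job is handed in; nothing more can be done
```

The job is done and handed in at about 85 s. All three stations had a bushing; I turned each into line, pinned it, then seated the lid and swung the clamp shut.

- **Bushings:** all three were within about 1.5° of the windows before pinning.
- **Pins:** each was pushed in until contact force rose to about 10 N. After release the handles droop about 4° within the hole's play, so each now touches at its lower edge. The one I worked through fully (pin at station 2) came out within 1 mm of the seated position, and the others look the same.
- **Lid:** it had been knocked about 5 cm during the run, so I measured it again before grasping. Its top is now at 100.3 mm against 100 mm expected, centred to within 0.5 mm.
- **Clamp:** the knob is at carrier (0.3, 79.7) mm, so it is shut to within about 0.01 rad.
- **Rest of the bench:** the bystanders I could see had not moved. The instrument case was hidden by the arm in the last top view, but it looked undisturbed in the wrist view just before.

No check failed; the largest contact force I read was about 24 N, when seating the lid.

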